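# Check and tighten the jar caps, then shelve the jars

## Task

Some of the three amber jars have loose screw caps, which you can only tell by trying them: make sure that each jar's cap is screwed fully tight before it goes on the little plywood shelf. Stand all three jars upright on the shelf, setting them down gently and never tipping them, and leave everything else, such as the half-shell dish among them, where it lies.

Things in the scene. Friction and masses are not known exactly. Their poses are not given: they have to be found in the camera images.
- jar_a_center (a point): Centre (half-way up) of one of three jars that look alike: upright amber jar, green band, 85 mm tall in all, 0.2 to 0.45 kg, white paper label on its -x side, z up. Glass body 48 mm across to 62 mm above its foot, then a wider black screw cap (64 to 85 mm). The frame turns with the glass, not with the cap. The jar can be carried by its cap.
- jar_b_center (a point): Centre (half-way up) of one of three jars that look alike: upright amber jar, green band, 85 mm tall in all, 0.2 to 0.45 kg, white paper label on its -x side, z up. Glass body 48 mm across to 62 mm above its foot, then a wider black screw cap (64 to 85 mm). The frame turns with the glass, not with the cap. The jar can be carried by its cap.
- jar_c_center (a point): Centre (half-way up) of one of three jars that look alike: upright amber jar, green band, 85 mm tall in all, 0.2 to 0.45 kg, white paper label on its -x side, z up. Glass body 48 mm across to 62 mm above its foot, then a wider black screw cap (64 to 85 mm). The frame turns with the glass, not with the cap. The jar can be carried by its cap.
- jar_a_grip (a point): On the axis, mid-height of this jar's cap, 32 mm above the jar's centre. 54 mm across, 21 mm high. Frame fixed to the glass. Clockwise from above (negative about z) tightens to a hard stop, with no visible sinking; friction 0.008 N m. It starts 0 to 1.5 rad short of tight; looks do not tell. The jar stands still while a loose cap is turned; a tight one turns the whole jar along.
- jar_b_grip (a point): On the axis, mid-height of this jar's cap, 32 mm above the jar's centre. 54 mm across, 21 mm high. Frame fixed to the glass. Clockwise from above (negative about z) tightens to a hard stop, with no visible sinking; friction 0.008 N m. It starts 0 to 1.5 rad short of tight; looks do not tell. The jar stands still while a loose cap is turned; a tight one turns the whole jar along.
- jar_c_grip (a point): On the axis, mid-height of this jar's cap, 32 mm above the jar's centre. 54 mm across, 21 mm high. Frame fixed to the glass. Clockwise from above (negative about z) tightens to a hard stop, with no visible sinking; friction 0.008 N m. It starts 0 to 1.5 rad short of tight; looks do not tell. The jar stands still while a loose cap is turned; a tight one turns the whole jar along.
- shelf: Low plywood bench shelf fixed to the table, 240 x 92 mm; origin under its centre on the table, x along its length, y across towards its steel back rail, z up. The board's top is 22 mm above the table. Clear standing area 216 mm (x) by 76 mm (y), centred on the origin; end cheeks and rail reach 38 mm, the wooden front lip (-y) 34 mm above the table. 
- half_shell: Cream zig-zag half-shell dish with a small ear, 118 x 112 mm (within 60 mm of its origin), 60 mm tall, loose on the table among the jars; origin under its centre. A bystander.
- wire_stand: White wire stand fixed to the table, about 80 x 102 mm and 114 mm tall; origin under its centre. Part of the room.

How it is judged:
By the outcome, as a careful person would: the job done as asked, in the order asked, and still so for the second after the job is handed in, with the robot touching nothing.
It also fails if it takes over 72 s, if anything falls off the work surface, if the arm or the gripper's body presses on something with over 40 N, if the wrist force passes 120 N, or if a joint passes its speed limit or range.

## Robot

A 7-joint arm with a two-finger parallel gripper is mounted at the origin on the work surface; the furniture and walls round the work are solid. World frame = base frame: x ahead of the robot, y to its left, z up, the work surface at z = 0. Lengths are in m, angles in rad, forces in N, time in s.
With the tool pointing down it reaches from about 0.4 to 0.9 m from the base axis. Payload 5.5 kg.
Tool frame: the origin (TCP) lies at the centre of the arm's flange, where the gripper is bolted on; the fingertips stand 178 mm ahead of it and the grasp point (between the pads) lies 159 mm ahead of it (env.tip_reach is the distance from the TCP to the fingertips, in m); z points along the fingers, y is the line along which they close (so a half turn about z gives the same grasp; the last joint's range is limited). The gripper opens to 92 mm and grips with 3 to 60 N. Pads are 19 mm wide; open, the fingers measure 130 mm over their backs; the gripper's body (75 mm by 190 mm) begins 47 mm behind the grasp point.
Start: joints at [1.507, 0.501, -0.427, 1.55, 0.221, 1.138, -0.21], TCP at [0.209, -0.616, 0.405] pointing down, gripper open.
Joint ranges: [-2.88, 2.88], [-0.31, 2.03], [-1.54, 1.56], [0.2, 2.42], [-1.41, 4.55], [0.19, 2.02], [-2.57, 2.57]. Speed limits (rad/s): [2.57, 2.57, 3.14, 3.14, 3.14, 3.14, 3.14].

## Interface

Orientations are given as a rotation vector (axis times angle).
In Python, from rig import env gives the robot as it stands.
- The arm moves only by the tool apply_moves, never from a script. Its argument "plan" is a list of rows, each an object with "delta_pos": the shift along the tool's x, y, z normalised to -1 to 1, where 1 is 0.02 m, a list of three; "turn": the turn about the tool's z normalised to -1 to 1, where 1 is 8 degrees; "fingers": the gripper command: -1 is fully open, 1 is shut, values between are in proportion. A call has 1 to 12 rows; each row shifts and turns the commanded pose from where the row before left it, along the tool's axes as they then stand; what a row does not reach is not made up. A row lasts 1/8 s, in which the tool goes at most 62.5 mm and 10.7 degrees, less where a joint would pass 70% of its speed; a pose out of reach is approached as far as the arm can. A call with a number of a shift or a turn outside -1 to 1 is refused whole. A call with a gripper value outside its range is refused whole. The fingers move at their own pace and stop on an object; "grip_force" is the grip in N (left out, the last holds). Time passes only in rows, so rows that do not move let the fingers close. It gives the time, the measured TCP pose, the force, the opening and the grip force at its end, in the units of the state.
- env.get_obs(): the state, without advancing time (a new reading comes with each control period).
- env.read_camera(name): name is "scene" or "top" or "wrist"; returns the picture (384x512x3 uint8, blue, green, red); there is no depth.
- env.calibration(name): a dict with "vfov" (degrees; the focal length in pixels is half the picture's height over the tangent of half this angle, whatever the lens; pixels are square), "cx", "cy" (the principal point, pixels), "D" ([k1, k2, p1, p2, k3] as OpenCV has them; the pictures are not rectified), "pose" (4x4, takes a point from camera to world coordinates); the wrist camera has in their place "hand_eye" (4x4, takes a point from camera to tool coordinates, whose origin is the TCP and whose axes are the flange's). Camera axes: x right, y up, looking along -z (the intrinsics and any distortion apply to the point x, -y, -z); pixel columns grow to the right and rows downward; lengths in m; the calibration is good to about 2 mm. A picture is of the moment at which its call begins: read the wrist's pose just before it. calibration takes no time and is no camera call.
- env.hand_in(): hands the job in; it is judged then, once.
Trained networks look in the newest picture that a camera, given by its name, has taken for a name from the list of things; names that differ only in an ending like _2 or _b are one class to them, and where a whole thing is asked for, a point or a joint stands for the part that bears it (a point fixed in the world has none). Each returns a list of dicts, best first, with "score" (0 to 1); they miss things now and then, are a little off and sometimes report something else, mostly with a low value. They report only what shows in the picture. A call takes as long as a camera call.
- env.find_in(camera, name): "rect" ([left, top, right, bottom] in pixels, round what is visible of it).
- env.cut_out(camera, name): "pixels" (384x512 bool, what is visible of it) and "rect" ([left, top, right, bottom] in pixels, round what is visible of it).
The state is a dict: "time_s": time; "qpos": joint angles; "dq": joint speeds; "joint_torque": joint torques, N m; "tcp_pos": TCP position; "eef_rot": TCP orientation; "force": force on the tool from outside, world axes, zero at the start; "torque": the same for the moment, N m; "gripper_width": finger opening in m; "gripper_force": force on a finger pad.
Only numpy, scipy, OpenCV 4.12 (cv2) and the standard library are available. Lean on these libraries where they do the work, as an engineer would, in place of code of your own. Each camera call takes 0.05 s, during which the arm holds its last target. There are 200 camera calls.

## Working session

There is one attempt and no reset: what is moved stays moved. The work goes in short steps, Python scripts to look and compute and a tool call to move; the robot and the scene stay as the last step left them, time stands still between calls to the robot, and variables do not carry over. Pictures are saved under pics/ and viewed, at most 10 in all, crops included, and the job is handed in when it is done.

Besides the shell and the picture viewer there is one more tool, called after "Call:" as name(argument=value, ...), one argument or row to a line, values as JSON. apply_moves: Moves the arm, as the interface text tells. Its arguments: {"type":"object","properties":{"plan":{"type":"array","items":{"type":"object","properties":{"delta_pos":{"type":"array","items":{"type":"number"}},"turn":{"type":"number"},"fingers":{"type":"number"}}}},"grip_force":{"type":"number"}},"required":["plan"]}

```bash
mkdir -p pics
cat > h.py <<'E'
import numpy as np, cv2
from scipy.spatial.transform import Rotation as R
from rig import env
def cam(name):
    c=env.calibration(name); f=192/np.tan(np.radians(c["vfov"])/2)
    K=np.array([[f,0,c["cx"]],[0,f,c["cy"]],[0,0,1.]])
    if "pose" in c: P=np.array(c["pose"])
    else:
        o=env.get_obs(); T=np.eye(4); T[:3,:3]=R.from_rotvec(o["eef_rot"]).as_matrix(); T[:3,3]=o["tcp_pos"]; P=T@np.array(c["hand_eye"])
    return K,np.array(c["D"],float),P
def ray(name,uv,z,C=None):
    K,D,P=C or cam(name)
    p=cv2.undistortPoints(np.array(uv,float).reshape(-1,1,2),K,D)[:,0]
    d=np.c_[p[:,0],-p[:,1],-np.ones(len(p))]@P[:3,:3].T
    return P[:3,3]+d*((z-P[2,3])/d[:,2])[:,None]
def proj(name,X,C=None):
    K,D,P=C or cam(name)
    q=(np.atleast_2d(X)-P[:3,3])@P[:3,:3]
    q=q*[1,-1,-1]
    return cv2.projectPoints(q,np.zeros(3),np.zeros(3),K,D)[0][:,0]
E
python3 - <<'E'
from h import *
o=env.get_obs();print({k:np.round(v,3) for k,v in o.items()})
ims=[]
for n in("top","scene"):
    im=env.read_camera(n); cv2.imwrite(f"pics/{n}0.png",im)
    K,D,P=cam(n);print(n,K[0,0],np.round(P,3).tolist(),D)
    for nm in("jar_a_center","jar_a_grip","shelf","half_shell","wire_stand"):
        for r in env.find_in(n,nm)[:4]: print(n,nm,np.round(r["rect"]),round(r["score"],2))
E
```

```text
{'time_s': np.float64(0.0), 'qpos': array([ 1.507,  0.502, -0.427,  1.551,  0.221,  1.138, -0.21 ]), 'dq': array([ 0.   , -0.002, -0.   ,  0.001,  0.002, -0.001,  0.002]), 'joint_torque': array([ 0.0000e+00, -5.6658e+01, -5.8160e+00, -2.7912e+01, -6.9000e-02,
        3.1000e-02,  0.0000e+00]), 'tcp_pos': array([ 0.208, -0.615,  0.404]), 'eef_rot': array([-3.098, -0.511,  0.   ]), 'force': array([0.102, 0.192, 0.311]), 'torque': array([0.039, 0.03 , 0.011]), 'gripper_force': np.float64(0.0), 'gripper_width': np.float64(0.092)}
top 363.61717444499374 [[-0.02, 0.996, -0.089, 0.438], [-1.0, -0.019, 0.009, 0.039], [0.007, 0.09, 0.996, 0.93], [0.0, 0.0, 0.0, 1.0]] [-0.07896466  0.          0.          0.          0.        ]
top jar_a_center [319. 200. 344. 219.] 0.73
top jar_a_grip [315. 198. 344. 221.] 0.82
top shelf [157. 144. 216. 248.] 0.79
top half_shell [229. 145. 273. 190.] 0.88
top half_shell [156. 143. 216. 249.] 0.17
top wire_stand [291. 128. 324. 177.] 0.87
scene 394.3318695711181 [[-0.668, 0.324, -0.67, -0.051], [-0.744, -0.287, 0.604, 0.515], [0.004, 0.902, 0.433, 0.437], [0.0, 0.0, 0.0, 1.0]] [0.0281034 0.        0.        0.        0.       ]
scene jar_a_center [307. 174. 333. 213.] 0.79
scene jar_a_grip [306. 175. 330. 215.] 0.59
scene shelf [138. 216. 222. 305.] 0.55
scene half_shell [204. 185. 250. 224.] 0.84
scene wire_stand [247. 152. 277. 198.] 0.91
```

View pics/top0.png

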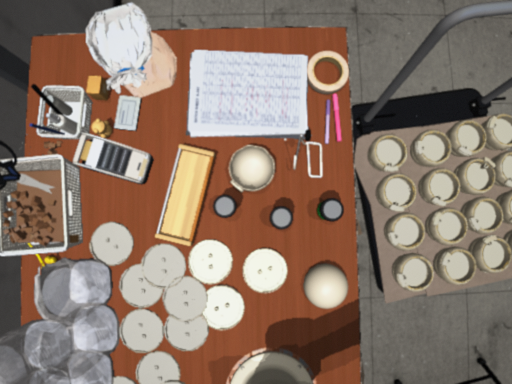

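View pics/scene0.png

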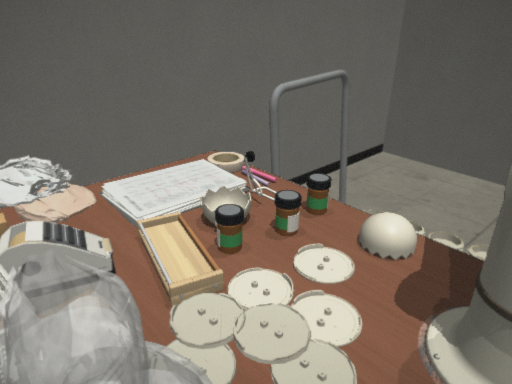

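The top view shows jars at about (224,205), (281,216) and (331,208), the shelf tray at (186,195), the dish at (251,168) and the wire stand at (308,155). The scene view agrees. Next I'll zoom in on both and compute positions.

Run:
```python
from h import *
t=cv2.imread("pics/top0.png");s=cv2.imread("pics/scene0.png")
a=cv2.resize(t[120:260,145:355],None,fx=3.8,fy=3.8,interpolation=cv2.INTER_CUBIC)[:532,:798]
cv2.imwrite("pics/topz.png",a)
b=cv2.resize(s[150:310,125:345],None,fx=3.6,fy=3.6,interpolation=cv2.INTER_CUBIC)
cv2.imwrite("pics/scz.png",b)
g=cv2.cvtColor(t,cv2.COLOR_BGR2GRAY)
for c in((224,205),(281,216),(331,208)):
    x,y=c; w=g[y-20:y+20,x-20:x+20]; r=t[y-20:y+20,x-20:x+20,2].astype(int); sat=t[y-20:y+20,x-20:x+20].max(2).astype(int)-t[y-20:y+20,x-20:x+20].min(2)
    m=((sat<22)&(r<95)).astype(np.uint8); n,l,st,ce=cv2.connectedComponentsWithStats(m)
    i=1+np.argmax(st[1:,4]); u=ce[i]+[x-20,y-20]; print(u,st[i],ray("top",u,.08)[0].round(4))
for nm,z in(("shelf",.03),("half_shell",.03),("wire_stand",.05)):
    r=env.cut_out("top",nm)[0]; ys,xs=np.nonzero(r["pixels"]); 
    rr=cv2.minAreaRect(np.c_[xs,ys].astype(np.float32)); bx=cv2.boxPoints(rr); print(nm,rr,ray("top",bx,z).round(3).tolist(),ray("top",[rr[0]],z).round(3))
```

```text
[225.28571429 205.36507937] [ 10  10  23  22 126] [0.4739 0.1008 0.08  ]
[280.11764706 216.55147059] [  9  10  23  23 136] [ 0.4453 -0.0267  0.08  ]
[329.30232558 208.80232558] [  9  10  23  23 172] [ 0.4609 -0.1427  0.08  ]
shelf ((185.33612060546875, 194.9896240234375), (39.035888671875, 98.62037658691406), 14.931416511535645) [[0.4, 0.282, 0.03], [0.637, 0.219, 0.03], [0.609, 0.124, 0.03], [0.374, 0.189, 0.03]] [[0.504 0.203 0.03 ]]
half_shell ((250.5, 167.5), (45.0, 43.0), 90.0) [[0.627, 0.093, 0.03], [0.625, -0.015, 0.03], [0.512, -0.012, 0.03], [0.514, 0.095, 0.03]] [[0.569 0.04  0.03 ]]
wire_stand ((306.89459228515625, 150.9930877685547), (26.31878662109375, 40.6352653503418), 25.559965133666992) [[0.574, -0.047, 0.05], [0.665, -0.094, 0.05], [0.636, -0.152, 0.05], [0.545, -0.105, 0.05]] [[ 0.605 -0.099  0.05 ]]
```

View pics/topz.png

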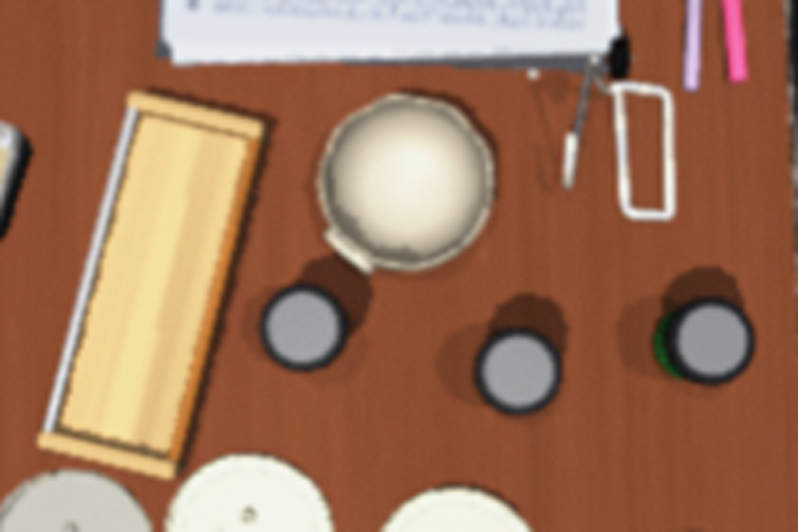

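View pics/scz.png

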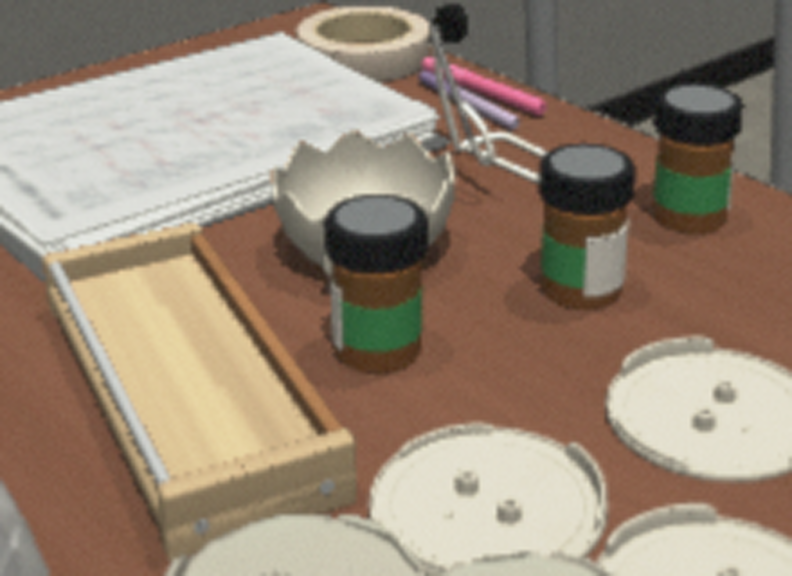

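The zooms give cap centres at (304,327), (518,371) and (711,341) in the top crop. The steel rail is on the shelf's left side (+y) and the orange lip is on its right. Next I'll cross-check with the scene camera and work out the move to the rightmost jar.

```bash
cat >> h.py <<'E'
def go(X,z=None):
    "rows for TCP target X (world): tool-frame shift in units"
    o=env.get_obs(); M=R.from_rotvec(o["eef_rot"]).as_matrix(); d=M.T@(np.array(X)-o["tcp_pos"])/.02
    a=np.degrees(np.arctan2(M[1,1],M[0,1]))%180
    print("units",d.round(2),"fingerline",a.round(1),"q",o["qpos"].round(2),"t",o["time_s"],"tcp",o["tcp_pos"].round(4),"zax",M[:,2].round(3))
E
python3 - <<'E'
from h import *
f=lambda p,s,o:(np.array(p)+.5)/s-.5+o
C=[(304,327),(518,371),(711,341)]
print(ray("top",f(C,3.8,[145,120]),.085).round(4))
print(ray("scene",f([(377,216),(588,163),(702,100)],3.6,[125,150]),.085).round(4))
k=ray("top",f([(130,92),(270,120),(175,478),(38,440)],3.8,[145,120]),.038);print(k.round(4),k.mean(0))
k2=ray("scene",f([(48,260),(198,228),(352,434),(163,488)],3.6,[125,150]),.038);print(k2.round(4),k2.mean(0))
go([.461,-.144,.28])
E
```

```text
[[ 0.4729  0.1019  0.085 ]
 [ 0.4435 -0.0282  0.085 ]
 [ 0.4593 -0.1473  0.085 ]]
[[ 0.469   0.1028  0.085 ]
 [ 0.4394 -0.0276  0.085 ]
 [ 0.4545 -0.1474  0.085 ]]
[[0.6313 0.2181 0.038 ]
 [0.6107 0.1261 0.038 ]
 [0.3796 0.1895 0.038 ]
 [0.4052 0.278  0.038 ]] [0.50670526 0.20290841 0.038     ]
[[0.6202 0.2193 0.038 ]
 [0.5966 0.1358 0.038 ]
 [0.3794 0.1914 0.038 ]
 [0.4038 0.2768 0.038 ]] [0.50002417 0.20581231 0.038     ]
units [ 19.52 -18.28   6.24] fingerline 108.7 q [ 1.51  0.5  -0.43  1.55  0.22  1.14 -0.21] t 0.75 tcp [ 0.2087 -0.6156  0.4047] zax [ 0. -0. -1.]
```

Call:
apply_moves(
  plan=[
    {"delta_pos":[0.97,-0.92,0.15],"turn":0,"fingers":-1},
    {"delta_pos":[0.97,-0.92,0.15],"turn":0,"fingers":-1},
    {"delta_pos":[0.97,-0.92,0.15],"turn":0,"fingers":-1},
    {"delta_pos":[0.97,-0.92,0.15],"turn":0,"fingers":-1},
    {"delta_pos":[0.97,-0.92,0.15],"turn":0,"fingers":-1},
    {"delta_pos":[0.97,-0.92,0.15],"turn":0,"fingers":-1},
    {"delta_pos":[0.97,-0.92,0.15],"turn":0,"fingers":-1},
    {"delta_pos":[0.97,-0.92,0.15],"turn":0,"fingers":-1},
    {"delta_pos":[0.97,-0.92,0.15],"turn":0,"fingers":-1},
    {"delta_pos":[0.97,-0.92,0.15],"turn":0,"fingers":-1},
    {"delta_pos":[0.97,-0.92,0.15],"turn":0,"fingers":-1},
    {"delta_pos":[0.97,-0.92,0.15],"turn":0,"fingers":-1},
  ],
)

```text
time_s: 2.25
tcp_pos: [0.3587, -0.3309, 0.3689]
eef_rot: [3.099, 0.511, 0.0]
force: [0.2, 0.2, -0.5]
gripper_width: 0.0917
gripper_force: 0.0
```

Run:
```python
from h import *
go([.457,-.147,.345])
```

```text
units [ 7.61 -7.13  1.19] fingerline 108.7 q [ 1.19  0.27 -0.57  1.98  0.18  0.94 -0.72] t 2.25 tcp [ 0.3587 -0.3309  0.3689] zax [ 0.    -0.001 -1.   ]
```

Call:
apply_moves(
  plan=[
    {"delta_pos":[0.95,-0.89,0.15],"turn":0,"fingers":-1},
    {"delta_pos":[0.95,-0.89,0.15],"turn":0,"fingers":-1},
    {"delta_pos":[0.95,-0.89,0.15],"turn":0,"fingers":-1},
    {"delta_pos":[0.95,-0.89,0.15],"turn":0,"fingers":-1},
    {"delta_pos":[0.95,-0.89,0.15],"turn":0,"fingers":-1},
    {"delta_pos":[0.95,-0.89,0.15],"turn":0,"fingers":-1},
    {"delta_pos":[0.95,-0.89,0.15],"turn":0,"fingers":-1},
    {"delta_pos":[0.95,-0.89,0.15],"turn":0,"fingers":-1},
  ],
)

```text
time_s: 3.25
tcp_pos: [0.457, -0.1474, 0.3449]
eef_rot: [3.099, 0.511, 0.001]
force: [1.1, -0.8, -0.7]
gripper_width: 0.0917
gripper_force: 0.0
```

```bash
cat >> h.py <<'E'
def look(fn,z=.085,near=None):
    C=cam("wrist"); im=env.read_camera("wrist"); cv2.imwrite("pics/"+fn,im)
    for r in env.find_in("wrist","jar_a_grip")[:3]:
        b=np.array(r["rect"]); print(b.round(),round(r["score"],2),ray("wrist",[(b[:2]+b[2:])/2],z,C).round(4))
    return im,C
E
python3 - <<'E'
from h import *
go([.457,-.147,.345])
im,C=look("w1.png"); print(proj("wrist",[.457,-.147,.085],C), C[2].round(3).tolist(),C[0][0,0])
E
```

```text
units [ 0.01 -0.02 -0.  ] fingerline 108.7 q [ 0.83  0.31 -0.67  2.02  0.24  0.89 -1.21] t 3.25 tcp [ 0.457  -0.1474  0.3449] zax [ 0.001 -0.    -1.   ]
[228. 159. 289. 226.] 0.86 [[ 0.4621 -0.1505  0.085 ]]
[ 97. 142. 178. 202.] 0.25 [[ 0.4453 -0.041   0.085 ]]
[[253.40612396 196.29205968]] [[0.321, 0.916, 0.241, 0.522], [-0.947, 0.311, 0.082, -0.128], [0.0, -0.254, 0.967, 0.325], [0.0, 0.0, 0.0, 1.0]] 271.0595604646544
```

View pics/w1.png

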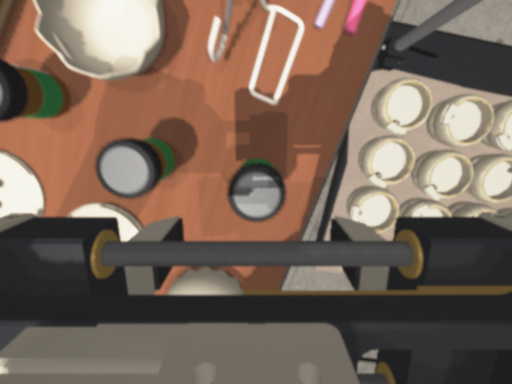

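The wrist view shows the cap centred at about (257,191), against a projected (253,196). That is a 3–4 mm correction. I'll wind the gripper back 100° and descend.

Call:
apply_moves(
  plan=[
    {"delta_pos":[0.1,0.1,0],"turn":-1,"fingers":-1},
    {"delta_pos":[0,0,0],"turn":-1,"fingers":-1},
    {"delta_pos":[0,0,0],"turn":-1,"fingers":-1},
    {"delta_pos":[0,0,0],"turn":-1,"fingers":-1},
    {"delta_pos":[0,0,0.4],"turn":-1,"fingers":-1},
    {"delta_pos":[0,0,0.6],"turn":-1,"fingers":-1},
    {"delta_pos":[0,0,0.8],"turn":-1,"fingers":-1},
    {"delta_pos":[0,0,0.8],"turn":-1,"fingers":-1},
    {"delta_pos":[0,0,0.8],"turn":-1,"fingers":-1},
    {"delta_pos":[0,0,0.8],"turn":-1,"fingers":-1},
    {"delta_pos":[0,0,0.8],"turn":-1,"fingers":-1},
    {"delta_pos":[0,0,0.45],"turn":-1,"fingers":-1},
  ],
)

```text
time_s: 4.85
tcp_pos: [0.4585, -0.1504, 0.235]
eef_rot: [-1.689, -2.648, 0.002]
force: [-0.3, 0.6, 0.8]
gripper_width: 0.0917
gripper_force: 0.0
```

Run:
```python
from h import *
go([.4595,-.149,.236])
```

```text
units [ 0.04  0.08 -0.05] fingerline 24.9 q [ 0.97  0.6  -0.88  2.08  0.68  0.78  0.11] t 4.85 tcp [ 0.4585 -0.1504  0.235 ] zax [-0.001 -0.    -1.   ]
```

Call:
apply_moves(
  plan=[
    {"delta_pos":[0,0,0],"turn":0,"fingers":1},
    {"delta_pos":[0,0,0],"turn":0,"fingers":1},
    {"delta_pos":[0,0,0],"turn":0,"fingers":1},
    {"delta_pos":[0,0,0],"turn":0,"fingers":1},
  ],
  grip_force=20,
)

```text
time_s: 5.35
tcp_pos: [0.4592, -0.1494, 0.2362]
eef_rot: [1.695, 2.644, -0.0]
force: [-0.5, 0.2, -0.7]
gripper_width: 0.0562
gripper_force: 0.0
```

Call:
apply_moves(
  plan=[
    {"delta_pos":[0,0,0],"turn":0,"fingers":1},
    {"delta_pos":[0,0,0],"turn":0,"fingers":1},
    {"delta_pos":[0,0,0],"turn":1,"fingers":1},
    {"delta_pos":[0,0,0],"turn":1,"fingers":1},
    {"delta_pos":[0,0,0],"turn":1,"fingers":1},
    {"delta_pos":[0,0,0],"turn":1,"fingers":1},
  ],
)

```text
time_s: 6.1
tcp_pos: [0.4599, -0.1488, 0.236]
eef_rot: [2.361, 2.071, 0.004]
force: [1.4, 1.1, -1.2]
gripper_width: 0.0534
gripper_force: 20.0
```

Run:
```python
from h import *
o=env.get_obs();print(o["torque"].round(3),o["gripper_force"],o["gripper_width"]);go([.4595,-.149,.236])
```

```text
[ 0.064 -0.567  0.007] 19.994505643844604 0.05342762247914322
units [-0.01 -0.02 -0.  ] fingerline 172.5 q [ 0.88  0.55 -0.75  2.08  0.57  0.72 -0.37] t 6.1 tcp [ 0.4599 -0.1488  0.236 ] zax [ 0.003  0.001 -1.   ]
```

Call:
apply_moves(
  plan=[
    {"delta_pos":[0,0,0],"turn":1,"fingers":1},
    {"delta_pos":[0,0,0],"turn":1,"fingers":1},
    {"delta_pos":[0,0,0],"turn":1,"fingers":1},
    {"delta_pos":[0,0,0],"turn":1,"fingers":1},
    {"delta_pos":[0,0,0],"turn":1,"fingers":1},
    {"delta_pos":[0,0,0],"turn":1,"fingers":1},
    {"delta_pos":[0,0,0],"turn":1,"fingers":1},
    {"delta_pos":[0,0,0],"turn":1,"fingers":1},
    {"delta_pos":[0,0,0],"turn":1,"fingers":1},
  ],
)

```text
time_s: 7.22
tcp_pos: [0.4598, -0.1496, 0.236]
eef_rot: [3.128, 0.287, 0.004]
force: [1.2, -2.4, -0.5]
gripper_width: 0.0534
gripper_force: 20.0
```

Run:
```python
from h import *
o=env.get_obs();print(o["torque"].round(3),o["force"].round(2),o["gripper_force"],o["gripper_width"]);
x=np.array([.964,-.267]);s=np.array([.5035,.2045])
print(s+.072*x,s-.072*x)
go(list(s+.072*x)+[.34])
```

```text
[-0.532 -0.257  0.1  ] [ 1.18 -2.45 -0.5 ] 19.994297325611115 0.053444470133564556
[0.572908 0.185276] [0.434092 0.223724]
units [  8.62 -15.43  -5.2 ] fingerline 100.5 q [ 0.64  0.47 -0.45  2.08  0.33  0.65 -1.43] t 7.225 tcp [ 0.4598 -0.1496  0.236 ] zax [ 0.002 -0.001 -1.   ]
```

The z torque rose from 0.007 to 0.10 N m, so the cap is tight. I'll lift and carry it.

Call:
apply_moves(
  plan=[
    {"delta_pos":[0,0,-0.4],"turn":0,"fingers":1},
    {"delta_pos":[0,0,-0.9],"turn":0,"fingers":1},
    {"delta_pos":[0,0,-1],"turn":0,"fingers":1},
    {"delta_pos":[0.1,-0.2,-1],"turn":0,"fingers":1},
    {"delta_pos":[0.3,-0.5,-1],"turn":0,"fingers":1},
    {"delta_pos":[0.5,-0.9,-0.9],"turn":0,"fingers":1},
    {"delta_pos":[0.55,-1,0],"turn":0,"fingers":1},
    {"delta_pos":[0.55,-1,0],"turn":0,"fingers":1},
    {"delta_pos":[0.55,-1,0],"turn":0,"fingers":1},
    {"delta_pos":[0.55,-1,0],"turn":0,"fingers":1},
    {"delta_pos":[0.55,-1,0],"turn":0,"fingers":1},
    {"delta_pos":[0.55,-1,0],"turn":0,"fingers":1},
  ],
)

```text
time_s: 8.72
tcp_pos: [0.5131, 0.0164, 0.3406]
eef_rot: [3.127, 0.297, -0.0]
force: [0.4, -0.7, -4.8]
gripper_width: 0.0536
gripper_force: 20.0
```

Run:
```python
from h import *
o=env.get_obs();print(o["torque"].round(3),o["force"].round(2),o["gripper_width"])
go([.573,.185,.34])
```

```text
[-0.009 -0.008  0.014] [ 0.43 -0.69 -4.76] 0.053581221414618775
units [ 4.53 -7.71  0.03] fingerline 100.9 q [ 0.41  0.36 -0.59  1.95  0.25  0.91 -1.69] t 8.725 tcp [0.5131 0.0164 0.3406] zax [-0. -0. -1.]
```

Call:
apply_moves(
  plan=[
    {"delta_pos":[0.56,-0.96,0],"turn":0,"fingers":1},
    {"delta_pos":[0.56,-0.96,0],"turn":0,"fingers":1},
    {"delta_pos":[0.56,-0.96,0],"turn":0,"fingers":1},
    {"delta_pos":[0.56,-0.96,0],"turn":0,"fingers":1},
    {"delta_pos":[0.56,-0.96,0],"turn":0,"fingers":1},
    {"delta_pos":[0.56,-0.96,0],"turn":0,"fingers":1},
    {"delta_pos":[0.56,-0.96,0],"turn":0,"fingers":1},
    {"delta_pos":[0.56,-0.96,0],"turn":0,"fingers":1},
    {"delta_pos":[0,0,0.8],"turn":0,"fingers":1},
    {"delta_pos":[0,0,0.8],"turn":0,"fingers":1},
  ],
)

```text
time_s: 9.98
tcp_pos: [0.5722, 0.182, 0.3066]
eef_rot: [3.127, 0.294, -0.002]
force: [0.2, -1.5, -4.8]
gripper_width: 0.0533
gripper_force: 20.0
```

Run:
```python
from h import *
go([.573,.185,.34])
C=cam("wrist");w=env.read_camera("wrist");t=env.read_camera("scene")
for im,n,c in((w,"wrist",C),(t,"scene",None)):
  s=np.array([.5035,.2045]);x=np.array([.964,-.267]);y=np.array([.267,.964])
  P=[list(s+a*x*.12+b*y*.046)+[.038] for a,b in((1,1),(1,-1),(-1,-1),(-1,1))]+[[.573,.185,.022]]
  for p in proj(n,np.array(P),c): cv2.circle(im,tuple(int(v) for v in p),2,(0,0,255),-1)
cv2.imwrite("pics/p2.png",np.hstack([w,cv2.resize(t[130:322,60:316],(512,384))])[:,:].copy()) 
i=cv2.imread("pics/p2.png");cv2.imwrite("pics/p2.png",cv2.resize(i,(800,300)))
```

```text
units [ 0.06 -0.14 -1.67] fingerline 100.7 q [ 0.08  0.56 -0.57  1.76  0.36  0.94 -2.03] t 9.975 tcp [0.5722 0.182  0.3066] zax [-0.001 -0.001 -1.   ]
```

View pics/p2.png

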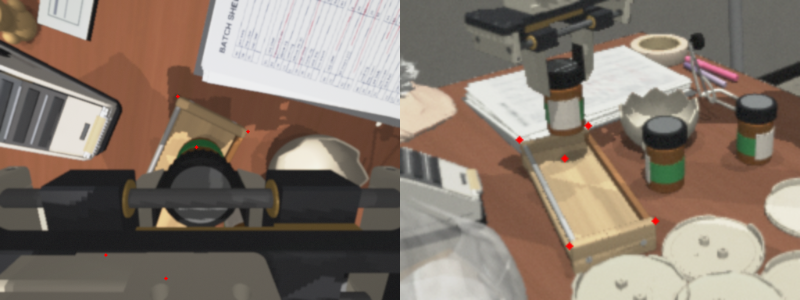

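Predicted and observed shelf corners agree to about 3 mm, and the jar hangs over the far slot. I'll lower it gently.

Call:
apply_moves(
  plan=[
    {"delta_pos":[0,0,0.7],"turn":0,"fingers":1},
    {"delta_pos":[0,0,0.7],"turn":0,"fingers":1},
    {"delta_pos":[0,0,0.5],"turn":0,"fingers":1},
    {"delta_pos":[0,0,0.2],"turn":0,"fingers":1},
    {"delta_pos":[0,0,0.1],"turn":0,"fingers":1},
    {"delta_pos":[0,0,0.05],"turn":0,"fingers":1},
  ],
)

```text
time_s: 10.82
tcp_pos: [0.5729, 0.1834, 0.263]
eef_rot: [-3.128, -0.294, -0.001]
force: [-1.1, 0.1, -4.0]
gripper_width: 0.0533
gripper_force: 20.0
```

Call:
apply_moves(
  plan=[
    {"delta_pos":[0,0,0.04],"turn":0,"fingers":1},
    {"delta_pos":[0,0,0.04],"turn":0,"fingers":1},
  ],
)

```text
time_s: 11.08
tcp_pos: [0.5728, 0.1833, 0.2614]
eef_rot: [-3.128, -0.294, -0.001]
force: [-0.1, -0.2, -4.8]
gripper_width: 0.0532
gripper_force: 20.0
```

Call:
apply_moves(
  plan=[
    {"delta_pos":[0,0,0.04],"turn":0,"fingers":1},
    {"delta_pos":[0,0,0.04],"turn":0,"fingers":1},
    {"delta_pos":[0,0,0.03],"turn":0,"fingers":1},
  ],
)

```text
time_s: 11.45
tcp_pos: [0.5727, 0.1832, 0.2589]
eef_rot: [3.128, 0.294, 0.0]
force: [-0.3, -0.5, -4.5]
gripper_width: 0.0538
gripper_force: 20.0
```

Call:
apply_moves(
  plan=[
    {"delta_pos":[0,0,0.04],"turn":0,"fingers":1},
    {"delta_pos":[0,0,0.04],"turn":0,"fingers":1},
  ],
)

```text
time_s: 11.7
tcp_pos: [0.5729, 0.1835, 0.258]
eef_rot: [3.128, 0.294, 0.001]
force: [-2.1, -1.3, 5.4]
gripper_width: 0.0535
gripper_force: 20.0
```

Call:
apply_moves(
  plan=[
    {"delta_pos":[0,0,0],"turn":0,"fingers":-1},
    {"delta_pos":[0,0,0],"turn":0,"fingers":-1},
    {"delta_pos":[0,0,0],"turn":0,"fingers":-1},
    {"delta_pos":[0,0,-0.5],"turn":0,"fingers":-1},
    {"delta_pos":[0,0,-1],"turn":0,"fingers":-1},
    {"delta_pos":[0,0,-1],"turn":0,"fingers":-1},
    {"delta_pos":[-0.46,0.5,-1],"turn":0,"fingers":-1},
    {"delta_pos":[-0.92,1,-0.8],"turn":0,"fingers":-1},
    {"delta_pos":[-0.92,1,0],"turn":0,"fingers":-1},
    {"delta_pos":[-0.92,1,0],"turn":0,"fingers":-1},
    {"delta_pos":[-0.92,1,0],"turn":0,"fingers":-1},
    {"delta_pos":[-0.92,1,0],"turn":0,"fingers":-1},
  ],
)

```text
time_s: 13.2
tcp_pos: [0.4936, 0.0558, 0.345]
eef_rot: [3.127, 0.294, 0.004]
force: [0.4, 0.2, 0.0]
gripper_width: 0.0919
gripper_force: 0.0
```

Call:
apply_moves(
  plan=[
    {"delta_pos":[-0.92,1,0],"turn":0,"fingers":-1},
    {"delta_pos":[-0.92,1,0],"turn":0,"fingers":-1},
    {"delta_pos":[-0.92,1,0],"turn":0,"fingers":-1},
  ],
)

```text
time_s: 13.58
tcp_pos: [0.4505, -0.0134, 0.3449]
eef_rot: [3.127, 0.294, 0.003]
force: [0.6, 0.2, 0.5]
gripper_width: 0.0915
gripper_force: 0.0
```

Run:
```python
from h import *
go([.4415,-.028,.345])
im,C=look("w3.png"); print(proj("wrist",[.4415,-.028,.085],C))
cv2.imwrite("pics/w3s.png",np.hstack([cv2.resize(im,(400,300)),cv2.resize(env.read_camera("scene")[130:322,60:316],(400,300))]))
```

```text
units [-0.58  0.63 -0.01] fingerline 100.7 q [ 0.51  0.24 -0.61  2.09  0.18  0.86 -1.58] t 13.575 tcp [ 0.4505 -0.0134  0.3449] zax [ 0.002 -0.001 -1.   ]
[  0.   0. 110.  56.] 0.58 [[0.5581 0.1664 0.085 ]]
[[267.22068724 209.22394763]]
```

View pics/w3s.png

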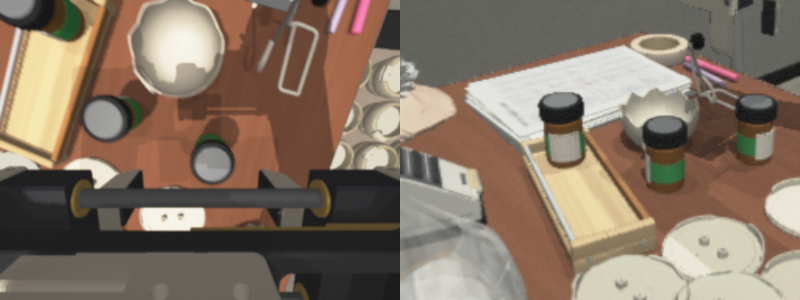

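Jar C stands upright in the far slot. In the wrist view, jar B's cap is at about (212,160) in the half-size picture. I'll shift over it, wind back and descend.

Call:
apply_moves(
  plan=[
    {"delta_pos":[-0.5,0.7,0],"turn":0,"fingers":-1},
    {"delta_pos":[0,0,0],"turn":-1,"fingers":-1},
    {"delta_pos":[0,0,0],"turn":-1,"fingers":-1},
    {"delta_pos":[0,0,0],"turn":-1,"fingers":-1},
    {"delta_pos":[0,0,0],"turn":-1,"fingers":-1},
    {"delta_pos":[0,0,0],"turn":-1,"fingers":-1},
    {"delta_pos":[0,0,0.5],"turn":-1,"fingers":-1},
    {"delta_pos":[0,0,0.8],"turn":-1,"fingers":-1},
    {"delta_pos":[0,0,0.8],"turn":-1,"fingers":-1},
    {"delta_pos":[0,0,0.8],"turn":-1,"fingers":-1},
    {"delta_pos":[0,0,0.8],"turn":-1,"fingers":-1},
    {"delta_pos":[0,0,0.8],"turn":-1,"fingers":-1},
  ],
)

```text
time_s: 15.22
tcp_pos: [0.4447, -0.0274, 0.2538]
eef_rot: [2.038, 2.389, 0.003]
force: [-0.2, -0.3, 0.3]
gripper_width: 0.0917
gripper_force: 0.0
```

Call:
apply_moves(
  plan=[
    {"delta_pos":[0,0,0.7],"turn":-1,"fingers":-1},
    {"delta_pos":[0,0,0.25],"turn":-0.5,"fingers":-1},
    {"delta_pos":[0,0,0],"turn":0,"fingers":-1},
  ],
)

```text
time_s: 15.6
tcp_pos: [0.4443, -0.0276, 0.2346]
eef_rot: [1.785, 2.585, 0.002]
force: [-0.3, -0.3, -0.0]
gripper_width: 0.0919
gripper_force: 0.0
```

Run:
```python
from h import *
go([.4435,-.029,.236])
```

```text
units [-0.05 -0.06 -0.07] fingerline 20.7 q [ 0.68  0.51 -0.8   2.16  0.58  0.69 -0.16] t 15.6 tcp [ 0.4443 -0.0276  0.2346] zax [ 0.001  0.001 -1.   ]
```

Call:
apply_moves(
  plan=[
    {"delta_pos":[0,0,0],"turn":0,"fingers":1},
    {"delta_pos":[0,0,0],"turn":0,"fingers":1},
    {"delta_pos":[0,0,0],"turn":0,"fingers":1},
    {"delta_pos":[0,0,0],"turn":0,"fingers":1},
    {"delta_pos":[0,0,0],"turn":0,"fingers":1},
    {"delta_pos":[0,0,0],"turn":0,"fingers":1},
    {"delta_pos":[0,0,0],"turn":1,"fingers":1},
    {"delta_pos":[0,0,0],"turn":1,"fingers":1},
    {"delta_pos":[0,0,0],"turn":1,"fingers":1},
  ],
)

```text
time_s: 16.73
tcp_pos: [0.4432, -0.0287, 0.2344]
eef_rot: [-2.289, -2.151, 0.002]
force: [-2.5, -1.1, 3.5]
gripper_width: 0.0534
gripper_force: 20.0
```

Run:
```python
from h import *
o=env.get_obs();print(o["torque"].round(3),o["force"].round(2),o["gripper_force"],o["gripper_width"])
```

```text
[-0.224  0.456  0.036] [-2.5  -1.09  3.5 ] 19.994977712631226 0.05339891077765389
```

Call:
apply_moves(
  plan=[
    {"delta_pos":[0,0,0],"turn":1,"fingers":1},
    {"delta_pos":[0,0,0],"turn":1,"fingers":1},
    {"delta_pos":[0,0,0],"turn":1,"fingers":1},
    {"delta_pos":[0,0,0],"turn":1,"fingers":1},
    {"delta_pos":[0,0,0],"turn":1,"fingers":1},
    {"delta_pos":[0,0,0],"turn":1,"fingers":1},
    {"delta_pos":[0,0,0],"turn":1,"fingers":1},
    {"delta_pos":[0,0,0],"turn":1,"fingers":1},
    {"delta_pos":[0,0,0],"turn":1,"fingers":1},
    {"delta_pos":[0,0,0],"turn":1,"fingers":1},
  ],
)

```text
time_s: 17.98
tcp_pos: [0.4441, -0.0284, 0.2344]
eef_rot: [-3.136, -0.178, -0.003]
force: [1.4, -1.2, -1.2]
gripper_width: 0.0533
gripper_force: 20.0
```

Run:
```python
from h import *
o=env.get_obs();print(o["torque"].round(3),o["force"].round(2),o["gripper_force"],o["gripper_width"])
go([.434,.2225,.34])
```

```text
[-0.151 -0.212 -0.02 ] [ 1.41 -1.16 -1.17] 19.994230270385742 0.053305842276133525
units [  0.92 -12.52  -5.28] fingerline 96.5 q [ 0.32  0.41 -0.36  2.18  0.25  0.6  -1.69] t 17.975 tcp [ 0.4441 -0.0284  0.2344] zax [ 0.002  0.    -1.   ]
```

104° of turn was applied, against at most 86° needed, so the cap is tight. I'll carry it to the near slot.

Call:
apply_moves(
  plan=[
    {"delta_pos":[0,0,-0.4],"turn":0,"fingers":1},
    {"delta_pos":[0,0,-0.9],"turn":0,"fingers":1},
    {"delta_pos":[0,0,-1],"turn":0,"fingers":1},
    {"delta_pos":[0,-0.2,-1],"turn":0,"fingers":1},
    {"delta_pos":[0.05,-0.5,-1],"turn":0,"fingers":1},
    {"delta_pos":[0.07,-0.9,-1],"turn":0,"fingers":1},
    {"delta_pos":[0.08,-1,0],"turn":0,"fingers":1},
    {"delta_pos":[0.08,-1,0],"turn":0,"fingers":1},
    {"delta_pos":[0.08,-1,0],"turn":0,"fingers":1},
    {"delta_pos":[0.08,-1,0],"turn":0,"fingers":1},
    {"delta_pos":[0.08,-1,0],"turn":0,"fingers":1},
    {"delta_pos":[0.08,-1,0],"turn":0,"fingers":1},
  ],
)

```text
time_s: 19.48
tcp_pos: [0.4371, 0.1244, 0.3404]
eef_rot: [3.136, 0.19, -0.001]
force: [0.3, -0.2, -2.6]
gripper_width: 0.0535
gripper_force: 20.0
```

Call:
apply_moves(
  plan=[
    {"delta_pos":[0.08,-1,0],"turn":0,"fingers":1},
    {"delta_pos":[0.08,-1,0],"turn":0,"fingers":1},
    {"delta_pos":[0.08,-1,0],"turn":0,"fingers":1},
    {"delta_pos":[0.08,-0.8,0],"turn":0,"fingers":1},
    {"delta_pos":[0,-0.5,0],"turn":0,"fingers":1},
    {"delta_pos":[0,0,0],"turn":0,"fingers":1},
  ],
)

```text
time_s: 20.23
tcp_pos: [0.4335, 0.2104, 0.3403]
eef_rot: [-3.136, -0.189, 0.001]
force: [0.2, -0.5, -2.3]
gripper_width: 0.0533
gripper_force: 20.0
```

Run:
```python
from h import *
go([.434,.2225,.2564])
```

```text
units [ 0.1 -0.6  4.2] fingerline 96.9 q [-0.02  0.3  -0.56  2.02  0.21  0.88 -2.15] t 20.225 tcp [0.4335 0.2104 0.3403] zax [-0. -0. -1.]
```

Call:
apply_moves(
  plan=[
    {"delta_pos":[0.1,-0.6,0],"turn":0,"fingers":1},
    {"delta_pos":[0,0,0.5],"turn":0,"fingers":1},
    {"delta_pos":[0,0,0.9],"turn":0,"fingers":1},
    {"delta_pos":[0,0,0.9],"turn":0,"fingers":1},
    {"delta_pos":[0,0,0.8],"turn":0,"fingers":1},
    {"delta_pos":[0,0,0.5],"turn":0,"fingers":1},
    {"delta_pos":[0,0,0.2],"turn":0,"fingers":1},
    {"delta_pos":[0,0,0.1],"turn":0,"fingers":1},
    {"delta_pos":[0,0,0.05],"turn":0,"fingers":1},
    {"delta_pos":[0,0,0.04],"turn":0,"fingers":1},
  ],
)

```text
time_s: 21.48
tcp_pos: [0.4347, 0.2223, 0.2609]
eef_rot: [-3.136, -0.184, -0.001]
force: [-0.1, -0.3, -2.7]
gripper_width: 0.0539
gripper_force: 20.0
```

Call:
apply_moves(
  plan=[
    {"delta_pos":[0,0,0.04],"turn":0,"fingers":1},
    {"delta_pos":[0,0,0.04],"turn":0,"fingers":1},
    {"delta_pos":[0,0,0.03],"turn":0,"fingers":1},
  ],
)

```text
time_s: 21.85
tcp_pos: [0.4345, 0.2221, 0.2583]
eef_rot: [3.136, 0.184, 0.0]
force: [-0.1, -0.2, -3.3]
gripper_width: 0.0538
gripper_force: 20.0
```

Call:
apply_moves(
  plan=[
    {"delta_pos":[0,0,0.04],"turn":0,"fingers":1},
    {"delta_pos":[0,0,0.03],"turn":0,"fingers":1},
  ],
)

```text
time_s: 22.1
tcp_pos: [0.4345, 0.2222, 0.2569]
eef_rot: [3.136, 0.184, -0.0]
force: [-0.3, 1.2, -2.8]
gripper_width: 0.054
gripper_force: 20.0
```

Call:
apply_moves(
  plan=[
    {"delta_pos":[0,0,0.03],"turn":0,"fingers":1},
  ],
)

```text
time_s: 22.22
tcp_pos: [0.4345, 0.2222, 0.2564]
eef_rot: [-3.136, -0.184, -0.0]
force: [-0.2, 0.0, 0.9]
gripper_width: 0.0538
gripper_force: 20.0
```

Contact felt. I'll release and go to jar A, winding back 180° so that the sweep keeps clear of the dish.

Call:
apply_moves(
  plan=[
    {"delta_pos":[0,0,0],"turn":0,"fingers":-1},
    {"delta_pos":[0,0,0],"turn":0,"fingers":-1},
    {"delta_pos":[0,0,0],"turn":0,"fingers":-1},
    {"delta_pos":[0,0,-0.5],"turn":0,"fingers":-1},
    {"delta_pos":[0,0,-1],"turn":0,"fingers":-1},
    {"delta_pos":[0,0,-1],"turn":0,"fingers":-1},
    {"delta_pos":[0.2,1,-1],"turn":0,"fingers":-1},
    {"delta_pos":[0.2,1,-0.8],"turn":0,"fingers":-1},
    {"delta_pos":[0.2,1,0],"turn":0,"fingers":-1},
    {"delta_pos":[0.2,1,0],"turn":0,"fingers":-1},
    {"delta_pos":[0.2,1,0],"turn":0,"fingers":-1},
    {"delta_pos":[0.2,1,0],"turn":0,"fingers":-1},
  ],
)

```text
time_s: 23.72
tcp_pos: [0.4725, 0.1052, 0.3431]
eef_rot: [-3.136, -0.184, -0.001]
force: [1.4, 0.3, -0.3]
gripper_width: 0.0921
gripper_force: 0.0
```

Run:
```python
from h import *
go([.4725,.102,.345])
im,C=look("w4.png"); p=proj("wrist",[.4725,.102,.085],C); print(p)
cv2.circle(im,tuple(int(v) for v in p[0]),2,(0,0,255),-1)
cv2.imwrite("pics/w4s.png",np.hstack([cv2.resize(im,(400,300)),cv2.resize(env.read_camera("scene")[130:322,60:316],(400,300))]))
```

```text
units [-0.02  0.16 -0.09] fingerline 96.7 q [ 0.17  0.29 -0.52  2.01  0.19  0.88 -1.9 ] t 23.725 tcp [0.4725 0.1052 0.3431] zax [ 0.001  0.    -1.   ]
[130.  21. 218. 105.] 0.68 [[0.5773 0.1824 0.085 ]]
[[257.4368599 198.040293 ]]
```

View pics/w4s.png

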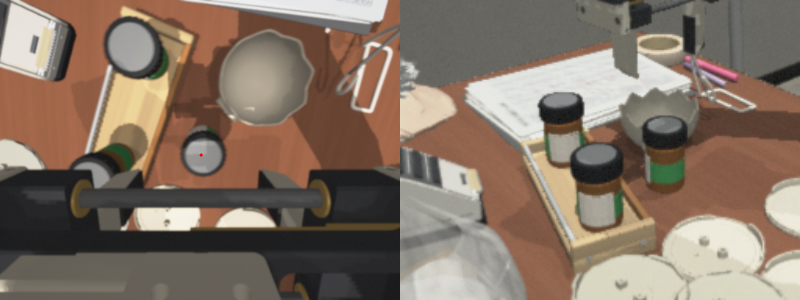

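Both placed jars stand upright on the shelf. Jar A's cap is 3–4 px from the prediction, so I'll make a small correction.

Call:
apply_moves(
  plan=[
    {"delta_pos":[0.1,0.2,0],"turn":-1,"fingers":-1},
    {"delta_pos":[0,0,0],"turn":-1,"fingers":-1},
    {"delta_pos":[0,0,0],"turn":-1,"fingers":-1},
    {"delta_pos":[0,0,0],"turn":-1,"fingers":-1},
    {"delta_pos":[0,0,0],"turn":-1,"fingers":-1},
    {"delta_pos":[0,0,0],"turn":-1,"fingers":-1},
    {"delta_pos":[0,0,0],"turn":-1,"fingers":-1},
    {"delta_pos":[0,0,0],"turn":-1,"fingers":-1},
    {"delta_pos":[0,0,0],"turn":-1,"fingers":-1},
    {"delta_pos":[0,0,0],"turn":-1,"fingers":-1},
    {"delta_pos":[0,0,0],"turn":-1,"fingers":-1},
    {"delta_pos":[0,0,0],"turn":-1,"fingers":-1},
  ],
)

```text
time_s: 25.38
tcp_pos: [0.4744, 0.1035, 0.3428]
eef_rot: [1.954, 2.46, 0.001]
force: [-0.3, -0.2, -0.4]
gripper_width: 0.0917
gripper_force: 0.0
```

Call:
apply_moves(
  plan=[
    {"delta_pos":[0,0,0],"turn":-1,"fingers":-1},
    {"delta_pos":[0,0,0],"turn":-1,"fingers":-1},
    {"delta_pos":[0,0,0],"turn":-1,"fingers":-1},
    {"delta_pos":[0,0,0],"turn":-1,"fingers":-1},
    {"delta_pos":[0,0,0],"turn":-1,"fingers":-1},
    {"delta_pos":[0,0,0],"turn":-1,"fingers":-1},
    {"delta_pos":[0,0,0],"turn":-1,"fingers":-1},
    {"delta_pos":[0,0,0],"turn":-1,"fingers":-1},
    {"delta_pos":[0,0,0],"turn":-1,"fingers":-1},
    {"delta_pos":[0,0,0],"turn":-1,"fingers":-1},
    {"delta_pos":[0,0,0],"turn":-1,"fingers":-1},
    {"delta_pos":[0,0,0.5],"turn":0,"fingers":-1},
  ],
)

```text
time_s: 26.88
tcp_pos: [0.4749, 0.1031, 0.3327]
eef_rot: [-0.293, 3.126, 0.001]
force: [0.5, 0.4, -1.6]
gripper_width: 0.0914
gripper_force: 0.0
```

Run:
```python
from h import *
go([.4745,.101,.2355])
```

```text
units [ 0.05 -0.1   4.86] fingerline 100.7 q [ 0.67  0.55 -1.18  2.01  0.61  1.    0.95] t 26.875 tcp [0.4749 0.1031 0.3327] zax [ 0.001  0.001 -1.   ]
```

Call:
apply_moves(
  plan=[
    {"delta_pos":[0,-0.1,0.8],"turn":0,"fingers":-1},
    {"delta_pos":[0,0,1],"turn":0,"fingers":-1},
    {"delta_pos":[0,0,1],"turn":0,"fingers":-1},
    {"delta_pos":[0,0,1],"turn":0,"fingers":-1},
    {"delta_pos":[0,0,0.8],"turn":0,"fingers":-1},
    {"delta_pos":[0,0,0.25],"turn":0,"fingers":-1},
    {"delta_pos":[0,0,0],"turn":0,"fingers":1},
    {"delta_pos":[0,0,0],"turn":0,"fingers":1},
    {"delta_pos":[0,0,0],"turn":0,"fingers":1},
    {"delta_pos":[0,0,0],"turn":0,"fingers":1},
    {"delta_pos":[0,0,0],"turn":0,"fingers":1},
    {"delta_pos":[0,0,0],"turn":0,"fingers":1},
  ],
)

```text
time_s: 28.38
tcp_pos: [0.4754, 0.1008, 0.2358]
eef_rot: [-0.294, 3.127, 0.002]
force: [0.0, 3.5, 4.1]
gripper_width: 0.0537
gripper_force: 20.0
```

Call:
apply_moves(
  plan=[
    {"delta_pos":[0,0,0],"turn":1,"fingers":1},
    {"delta_pos":[0,0,0],"turn":1,"fingers":1},
    {"delta_pos":[0,0,0],"turn":1,"fingers":1},
    {"delta_pos":[0,0,0],"turn":1,"fingers":1},
    {"delta_pos":[0,0,0],"turn":1,"fingers":1},
    {"delta_pos":[0,0,0],"turn":1,"fingers":1},
    {"delta_pos":[0,0,0],"turn":1,"fingers":1},
    {"delta_pos":[0,0,0],"turn":1,"fingers":1},
    {"delta_pos":[0,0,0],"turn":1,"fingers":1},
    {"delta_pos":[0,0,0],"turn":1,"fingers":1},
    {"delta_pos":[0,0,0],"turn":1,"fingers":1},
    {"delta_pos":[0,0,0],"turn":1,"fingers":1},
  ],
)

```text
time_s: 29.88
tcp_pos: [0.4736, 0.098, 0.235]
eef_rot: [-2.134, -2.305, 0.011]
force: [-5.2, -4.1, 9.4]
gripper_width: 0.0537
gripper_force: 20.0
```

Run:
```python
from h import *
o=env.get_obs();print(o["torque"].round(3),o["force"].round(2),o["gripper_force"],o["gripper_width"])
go([.4745,.101,.2355])
```

```text
[-0.768  1.592  0.143] [-5.16 -4.09  9.39] 19.99571979045868 0.053674131769763454
units [ 0.14  0.06 -0.03] fingerline 4.4 q [ 0.26  0.51 -0.63  2.08  0.47  0.7  -0.6 ] t 29.875 tcp [0.4736 0.098  0.235 ] zax [-0.005 -0.005 -1.   ]
```

Jar A is tight: 96° turned, with 0.14 N m at the end. I'll release, wind back and regrip across the shelf's direction.

Call:
apply_moves(
  plan=[
    {"delta_pos":[0,0,0],"turn":0,"fingers":0},
    {"delta_pos":[0,0,0],"turn":0,"fingers":-0.6},
    {"delta_pos":[0,0,0],"turn":0,"fingers":-0.8},
    {"delta_pos":[0,0,0],"turn":-1,"fingers":-0.8},
    {"delta_pos":[0,0,0],"turn":-1,"fingers":-0.8},
    {"delta_pos":[0,0,0],"turn":-1,"fingers":-0.8},
    {"delta_pos":[0,0,0],"turn":-1,"fingers":-0.8},
    {"delta_pos":[0,0,0],"turn":-1,"fingers":-0.8},
    {"delta_pos":[0,0,0],"turn":-1,"fingers":-0.8},
    {"delta_pos":[0,0,0],"turn":-1,"fingers":-0.8},
    {"delta_pos":[0,0,0],"turn":-1,"fingers":-0.8},
    {"delta_pos":[0,0,0],"turn":-0.5,"fingers":-0.8},
  ],
)

```text
time_s: 31.38
tcp_pos: [0.4754, 0.0999, 0.2352]
eef_rot: [-0.468, -3.107, -0.001]
force: [0.6, -0.6, 0.2]
gripper_width: 0.0828
gripper_force: 0.0
```

Call:
apply_moves(
  plan=[
    {"delta_pos":[0,0,0],"turn":0,"fingers":1},
    {"delta_pos":[0,0,0],"turn":0,"fingers":1},
    {"delta_pos":[0,0,0],"turn":0,"fingers":1},
    {"delta_pos":[0,0,0],"turn":0,"fingers":1},
    {"delta_pos":[0,0,0],"turn":0,"fingers":1},
    {"delta_pos":[0,0,0],"turn":0,"fingers":1},
  ],
)

```text
time_s: 32.12
tcp_pos: [0.4752, 0.1001, 0.2354]
eef_rot: [0.472, 3.106, 0.0]
force: [-0.1, -0.8, 0.2]
gripper_width: 0.0535
gripper_force: 20.0
```

Run:
```python
from h import *
o=env.get_obs();print(o["torque"].round(3),o["force"].round(2),o["gripper_force"],o["gripper_width"])
go([.5035,.203,.315])
```

```text
[ 0.103 -0.223 -0.023] [-0.15 -0.84  0.23] 19.99993622303009 0.05350168040753545
units [ 0.18  5.33 -3.98] fingerline 72.7 q [ 0.46  0.62 -0.9   2.07  0.7   0.79  0.4 ] t 32.125 tcp [0.4752 0.1001 0.2354] zax [ 0. -0. -1.]
```

Call:
apply_moves(
  plan=[
    {"delta_pos":[0,0,-0.4],"turn":0,"fingers":1},
    {"delta_pos":[0,0,-0.8],"turn":0,"fingers":1},
    {"delta_pos":[0,0,-1],"turn":0,"fingers":1},
    {"delta_pos":[0,0.2,-1],"turn":0,"fingers":1},
    {"delta_pos":[0,0.6,-0.8],"turn":0,"fingers":1},
    {"delta_pos":[0.06,1,0],"turn":0,"fingers":1},
    {"delta_pos":[0.06,1,0],"turn":0,"fingers":1},
    {"delta_pos":[0.06,1,0],"turn":0,"fingers":1},
    {"delta_pos":[0,1,0],"turn":0,"fingers":1},
    {"delta_pos":[0,0.5,0],"turn":0,"fingers":1},
    {"delta_pos":[0,0,0],"turn":0,"fingers":1},
  ],
)

```text
time_s: 33.5
tcp_pos: [0.5031, 0.2034, 0.3157]
eef_rot: [-0.47, -3.106, -0.001]
force: [0.1, -0.5, -3.7]
gripper_width: 0.0536
gripper_force: 20.0
```

Run:
```python
from h import *
print(env.get_obs()["force"].round(2)); go([.5035,.203,.2574])
```

```text
[ 0.13 -0.46 -3.72]
units [-0.02 -0.01  2.91] fingerline 72.8 q [ 0.32  0.59 -0.98  1.89  0.59  0.99  0.34] t 33.5 tcp [0.5031 0.2034 0.3157] zax [ 0.     0.001 -1.   ]
```

Call:
apply_moves(
  plan=[
    {"delta_pos":[0,0,0.4],"turn":0,"fingers":1},
    {"delta_pos":[0,0,0.8],"turn":0,"fingers":1},
    {"delta_pos":[0,0,0.8],"turn":0,"fingers":1},
    {"delta_pos":[0,0,0.4],"turn":0,"fingers":1},
    {"delta_pos":[0,0,0.2],"turn":0,"fingers":1},
    {"delta_pos":[0,0,0.1],"turn":0,"fingers":1},
    {"delta_pos":[0,0,0.05],"turn":0,"fingers":1},
    {"delta_pos":[0,0,0.05],"turn":0,"fingers":1},
  ],
)

```text
time_s: 34.5
tcp_pos: [0.5034, 0.2025, 0.2596]
eef_rot: [0.472, 3.105, 0.0]
force: [-0.2, 0.1, -2.5]
gripper_width: 0.0533
gripper_force: 20.0
```

Call:
apply_moves(
  plan=[
    {"delta_pos":[0,0,0.03],"turn":0,"fingers":1},
    {"delta_pos":[0,0,0.03],"turn":0,"fingers":1},
  ],
)

```text
time_s: 34.75
tcp_pos: [0.5033, 0.2024, 0.2582]
eef_rot: [0.472, 3.106, 0.0]
force: [0.1, -0.4, -3.5]
gripper_width: 0.0535
gripper_force: 20.0
```

Call:
apply_moves(
  plan=[
    {"delta_pos":[0,0,0.03],"turn":0,"fingers":1},
  ],
)

```text
time_s: 34.88
tcp_pos: [0.5033, 0.2024, 0.2576]
eef_rot: [0.472, 3.106, 0.0]
force: [0.5, -0.0, -3.6]
gripper_width: 0.0534
gripper_force: 20.0
```

Call:
apply_moves(
  plan=[
    {"delta_pos":[0,0,0.03],"turn":0,"fingers":1},
    {"delta_pos":[0,0,0.02],"turn":0,"fingers":1},
  ],
)

```text
time_s: 35.12
tcp_pos: [0.5033, 0.2026, 0.2573]
eef_rot: [0.472, 3.105, -0.001]
force: [-2.4, -2.1, 7.5]
gripper_width: 0.0535
gripper_force: 20.0
```

Contact. I'll release and withdraw straight up.

Call:
apply_moves(
  plan=[
    {"delta_pos":[0,0,0],"turn":0,"fingers":0},
    {"delta_pos":[0,0,0],"turn":0,"fingers":-0.8},
    {"delta_pos":[0,0,0],"turn":0,"fingers":-0.8},
    {"delta_pos":[0,0,0],"turn":0,"fingers":-0.8},
    {"delta_pos":[0,0,-0.5],"turn":0,"fingers":-0.8},
    {"delta_pos":[0,0,-1],"turn":0,"fingers":-0.8},
    {"delta_pos":[0,0,-1],"turn":0,"fingers":-0.8},
    {"delta_pos":[0,0,-1],"turn":0,"fingers":-0.8},
    {"delta_pos":[0,0,-1],"turn":0,"fingers":-0.8},
    {"delta_pos":[0,0,-1],"turn":0,"fingers":-0.8},
    {"delta_pos":[0,-1,0],"turn":0,"fingers":-0.8},
    {"delta_pos":[0,-1,0],"turn":0,"fingers":-0.8},
  ],
)

```text
time_s: 36.62
tcp_pos: [0.4912, 0.164, 0.3676]
eef_rot: [0.471, 3.105, 0.0]
force: [0.7, 0.1, -0.4]
gripper_width: 0.0825
gripper_force: 0.0
```

Call:
apply_moves(
  plan=[
    {"delta_pos":[0,-1,0],"turn":0,"fingers":-0.8},
    {"delta_pos":[0,-1,0],"turn":0,"fingers":-0.8},
    {"delta_pos":[0,-1,0],"turn":0,"fingers":-0.8},
    {"delta_pos":[0,-1,0],"turn":0,"fingers":-0.8},
    {"delta_pos":[0,-1,0],"turn":0,"fingers":-0.8},
    {"delta_pos":[0,-1,0],"turn":0,"fingers":-0.8},
    {"delta_pos":[0,-1,0],"turn":0,"fingers":-0.8},
    {"delta_pos":[0,-1,0],"turn":0,"fingers":-0.8},
    {"delta_pos":[0,0,0],"turn":0,"fingers":-0.8},
  ],
)

```text
time_s: 37.75
tcp_pos: [0.4437, 0.0102, 0.3669]
eef_rot: [-0.476, -3.105, 0.002]
force: [-0.0, -0.8, 0.4]
gripper_width: 0.0826
gripper_force: 0.0
```

Run:
```python
from h import *
t=env.read_camera("top");s=env.read_camera("scene")
cv2.imwrite("pics/end.png",np.hstack([cv2.resize(t[120:270,145:345],(400,300)),cv2.resize(s[130:322,60:316],(400,300))]))
r=env.find_in("top","half_shell");print([(x["rect"],x["score"]) for x in r][:2])
```

```text
[([229.1, 145.3, 275.9, 185.1], 0.71)]
```

View pics/end.png

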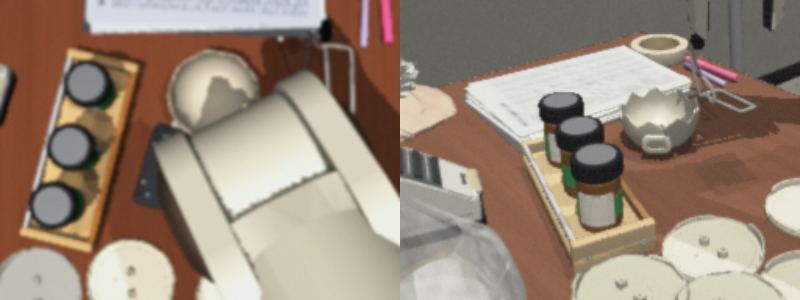

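All three jars stand upright on the shelf, and the dish's box is still at (229,145) to within a pixel. I'm handing in.

```bash
python3 -c "
from rig import env
print(env.hand_in())"
```

```text
the job is handed in; nothing more can be done
None
```

All three jars stand upright on the shelf, and I handed the job in at about 38 s. Each cap was turned clockwise 96° or more, past the 86° maximum; a rise in turning torque confirmed two as tight, but the middle one to be moved gave no clear reading. The half-shell dish did not move.

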